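# Tip the reagent carton back and slide the carrier plate under

## Robot

A 6-joint arm with a two-finger parallel gripper is mounted at the origin on the work surface. World frame = base frame: x ahead of the robot, y to its left, z up, the work surface at z = 0. Lengths are in m, angles in rad, forces in N, time in s.
With the tool pointing down it reaches from about 0.25 to 0.775 m from the base axis. Payload 4 kg.
Tool frame: the origin (TCP) lies midway between the tips of the shut fingers; the grasp point (between the pads) lies 19 mm behind it; x points along the fingers, z is the direction in which the jaws open and shut, and the axes are right-handed (so a half turn about x gives the same grasp; the last joint's range is limited). The gripper opens to 85 mm and grips with 20 to 120 N. Pads are 22 mm wide; open, the fingers measure 114 mm over their backs; the gripper's body (76 mm by 85 mm) begins 54 mm behind the grasp point. The pads swing forward as they close: fully open they stand 13 mm farther back than shut.
Start: joints at [1.186, 0.087, 1.371, -0, 1.684, -0.103], TCP at [0.153, 0.528, 0.231] pointing down, gripper open.
Joint ranges: [-3.1, 3.1], [-0.76, 2.03], [0.27, 2.55], [-1.08, 4.22], [0.17, 2.65], [-2.57, 2.57]. Speed limits (rad/s): [2.79, 2.79, 3.14, 3.14, 3.14, 3.14].

## Interface

Orientations are given as [roll, pitch, yaw] about the fixed x, y, z axes, in that order (R = Rz(yaw) Ry(pitch) Rx(roll)).
In Python, from bench import r, viewer, ticket gives the robot as it stands.
- The arm moves only by the tool servo_tool, never from a script. Its argument "moves" is a list of rows, each an object of numbers: "tx", "ty", "tz": the shift along the world's x, y, z in cm; "rx", "ry", "rz": the turn, a rotation vector about the world's x, y, z in degrees; "grip": the opening, from 0 (shut) to 1 (fully open). In form: [{"tx": .., "ty": .., "tz": .., "rx": .., "ry": .., "rz": .., "grip": ..}, ...]. A call has 1 to 8 rows; each row shifts and turns the pose as measured when the row begins; what a row does not reach is not made up. A row lasts 1/8 s, in which the tool goes at most 62.5 mm and 10.7 degrees, less where a joint would pass 70% of its speed; a pose out of reach is approached as far as the arm can. A call with a gripper value outside its range is refused whole. The fingers move at their own pace and stop on an object; the grip force is fixed at half the most. Time passes only in rows, so rows that do not move let the fingers close. It gives the time, the measured TCP pose, the force and the opening at its end, in the units of the state.
- r.observe(): the state, without advancing time (a new reading comes with each control period).
- viewer.snapshot(name): name is "scene" or "top" or "wrist"; returns the picture (480x640x3 uint8, red, green, blue); there is no depth.
- viewer.camera_info(name): a dict with "mtx" (3x3 intrinsics, pixels), "rvec" (rotation vector, rad) and "tvec" (3), from world to camera coordinates, as OpenCV has them; the wrist camera has in their place "tool_from_camera" (4x4, takes a point from camera to tool coordinates, whose origin is the TCP and whose axes are the tool frame's). Camera axes: x right, y down, z forward; pixel columns grow to the right and rows downward; lengths in m; the calibration is good to about 2 mm. The wrist camera is an equidistant fisheye: a pixel r from the principal point sees the ray r / f radians off the axis. A picture is of the moment at which its call begins: read the wrist's pose just before it. camera_info takes no time and is no camera call.
- ticket.finish_job(): hands the job in, once; it reports no verdict.
The state is a dict: "clock": time; "joints": joint angles; "joint_velocities": joint speeds; "joint_torque": joint torques, N m; "tcp_pos": TCP position; "orientation": TCP orientation; "wrist_force": force on the tool from outside, world axes, zero at the start; "ft_torque": the same for the moment, N m; "finger_gap": opening from 0.0 (shut) to 1.0 (fully open).
Only numpy, scipy, OpenCV 4.12 (cv2) and the standard library are available. Lean on these libraries where they do the work, as an engineer would, in place of code of your own. Each camera call takes 0.05 s, during which the arm holds its last target. There are 200 camera calls.

## Task

Get the tall, narrow reagent carton ready to be carried off: push it from the front so that it tips back on its rear edge and stays leaning on the sloping metal rest behind it. Then take the dark steel carrier plate by its upright black grip and slide its flat blade straight and centrally under the carton's raised front edge, at least 3 cm in, lay it flat on the bench and let go. Do not lift the carton off the bench or knock it over.

Things in the scene. Friction and masses are not known exactly. Their poses are not given: they have to be found in the camera images.
- carton: Tall white carton with a blue band in front of the sloping rest: 80 mm deep (x), 110 wide (y), 200 high, rigid, 0.6 kg. Origin: centre of the underside; x from front face (robot side) to rear, z up. Tips with 2 to 3 N high on the front, pivoting in place on its rear edge; balances at 22 degrees, comes to lean at 31 to 33, front lower edge then 42 mm up. Two other cartons are lower, without rest.
- rest: Fixed aluminium plate on two dark struts behind the carton, 130 mm wide, sloping back 31 degrees from vertical, top edge 146 mm up. Origin: on the bench, at the middle of the foot of its sloping face, 4 to 8 mm behind the carton's rear face; x points the way the carton tips, z up. Faces as the carton does within 3 degrees; reaches 160 mm back from its origin.
- plate_grip (a point): Centre of the upright black grip of the loose dark steel carrier plate (0.2 kg): a block 36 mm long (x), 16 thick (y, jaws close here), top 60 mm above the plate's underside; this point 32 mm above it. x points to the blade's front edge, z up. The plate lies flat left or right of the carton; a plain dark tray with no grip lies on the other side.
- plate_tip (a point): Middle of the front edge of the carrier plate's blade, 2 mm above its underside, 100 mm ahead (x) of plate_grip; same axes. The blade is flat, 130 mm long (30 mm of it behind plate_grip), 70 mm wide, 4 mm thick.
Things that resemble listed ones, but are neither listed nor needed, are in the scene too. Leave any brown or pink look-alike of the rest alone.

How it is judged:
On the way:
1. the carton is tipped back on its rear edge, past its balance (angle between carton's own z axis and vertical above 0.45 rad), for 0.2 s.
At the end, for the whole second after the job is handed in: The carton leans still on the rest, tilted back 26 to 43 degrees, rear edge within 4 cm of the rest's foot; the plate lies flat on the bench, its front edge at least 2 cm past the carton's raised front edge, within 25 mm of the carton's middle and 15 degrees of straight (angle between carton's own z axis and vertical between 0.45 and 0.75 rad and z of carton in the frame of rest above 0.01 m and x of carton in the frame of rest between -0.075 and 0 m and linear speed of carton below 0.02 m/s and x of plate_tip in the frame of carton above -0.005 m and z of plate_tip in the frame of carton below 0 m and y of plate_tip in the frame of carton between -0.025 and 0.025 m and angle between the x axis of plate_tip and the x axis of rest, either way round below 0.26 rad and angle between plate_tip's own z axis and vertical below 0.1 rad and height (world z) of plate_tip below 0.012 m); the robot touches nothing.
It fails at once if the carton is lifted off the bench (height (world z) of carton above 0.055 m).
It fails at once if the carton is knocked over (angle between carton's own z axis and vertical above 1 rad).
It also fails if it takes over 58 s, if anything falls off the work surface, if the arm or the gripper's body presses on something with over 40 N, if the wrist force passes 120 N, or if a joint passes its speed limit or range.

## Working session

There is one attempt and no reset: what is moved stays moved. The work goes in short steps, Python scripts to look and compute and a tool call to move; the robot and the scene stay as the last step left them, time stands still between calls to the robot, and variables do not carry over. Pictures are saved under pics/ and viewed, about 8 in all and at most 12, crops included, and the job is handed in when it is done.

Besides the shell and the picture viewer there is one more tool, called in YAML: its name, and indented under it one key for each argument. servo_tool: Moves the arm, as the interface text tells. Its arguments: {"type":"object","properties":{"moves":{"type":"array"}},"required":["moves"]}

```bash
mkdir -p pics; cat > h.py <<'E'
import numpy as np, cv2
from bench import r, viewer, ticket
def snap(n,f):
    im=viewer.snapshot(n); cv2.imwrite('pics/'+f,im[:,:,::-1]); return im
def ray(n,u,v):
    c=viewer.camera_info(n); K=np.array(c['mtx']); R,_=cv2.Rodrigues(np.array(c['rvec'],float)); t=np.array(c['tvec'],float).ravel()
    d=R.T@np.linalg.inv(K)@np.array([u,v,1.]); return -R.T@t,d
def onz(n,u,v,z):
    o,d=ray(n,u,v); return o+d*(z-o[2])/d[2]
def proj(n,P):
    c=viewer.camera_info(n); return cv2.projectPoints(np.array(P,float).reshape(-1,1,3),np.array(c['rvec'],float),np.array(c['tvec'],float),np.array(c['mtx'],float),None)[0].reshape(-1,2)
E
python3 - <<'E'
from h import *
snap('scene','s1.png'); snap('top','t1.png'); s=r.observe(); print(s)
for n in('scene','top'): print(n,ray(n,320,240))
E
```

```text
{'clock': 0.1, 'joints': array([ 1.18589692e+00,  8.79089901e-02,  1.37209890e+00,  2.65934177e-05,
        1.68358490e+00, -1.03120665e-01]), 'joint_velocities': array([ 0.00111032,  0.00057864, -0.00299646, -0.00062853, -0.00151756,
        0.00091838]), 'joint_torque': array([ 2.31000886e-03, -3.53011894e+01, -3.14218998e+01, -9.38906305e-05,
        7.89959449e-03, -2.69719163e-05]), 'tcp_pos': array([0.15277784, 0.52790044, 0.23024306]), 'orientation': array([ 3.02525843,  1.56879602, -1.96890633]), 'wrist_force': array([-0.13753944,  0.66867846,  0.30362399]), 'ft_torque': array([-0.05800032, -0.01772208, -0.02973325]), 'finger_gap': 1.0019878651563274}
scene (array([ 0.95096161, -0.31617027,  1.18616094]), array([-0.39919801,  0.24326284, -0.88403486]))
top (array([0.33307652, 0.02067639, 1.0966746 ]), array([ 0.09031446, -0.03110255, -0.99554954]))
```

View pics/s1.png

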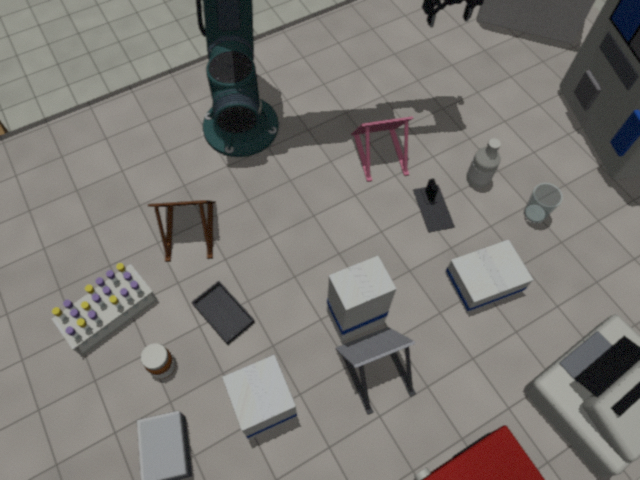

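View pics/t1.png

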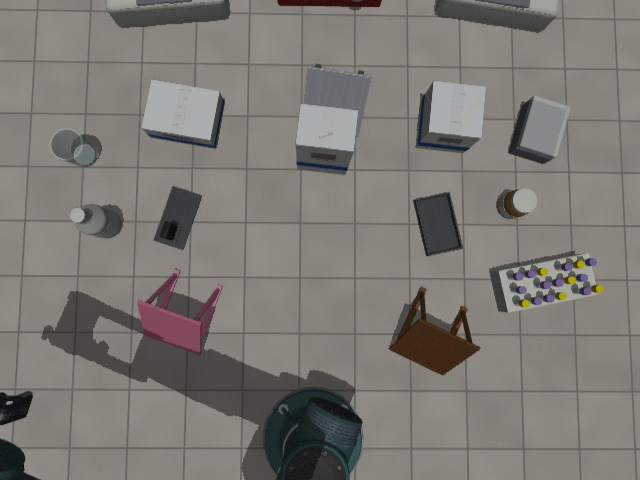

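Scene view: the tall carton is at scene (360,297) / top (327,138), with the grey rest behind it at scene (375,345) / top (337,90). The lower cartons at top (183,112) and (452,115) have no rest. The carrier plate with the black grip is at scene (435,208) / top (178,217); the dark object at top (438,222) has a rim and no grip, so it's the tray. I'll confirm in one enlarged crop.

```bash
python3 - <<'E'
from h import *
s=cv2.imread('pics/s1.png'); t=cv2.imread('pics/t1.png')
f=lambda im,x,y,w,h:cv2.resize(im[y:y+h,x:x+w],(400,300),interpolation=cv2.INTER_CUBIC)
cv2.imwrite('pics/c1.png',np.vstack([np.hstack([f(t,275,60,120,120*3//4+0 and 90),f(t,0,0,1,1)]) if 0 else np.hstack([f(t,270,60,160,120),f(t,130,175,100,75)]),np.hstack([f(s,300,250,160,120),f(s,385,170,100,75)])]))
E
```

```text
(no output)
```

View pics/c1.png

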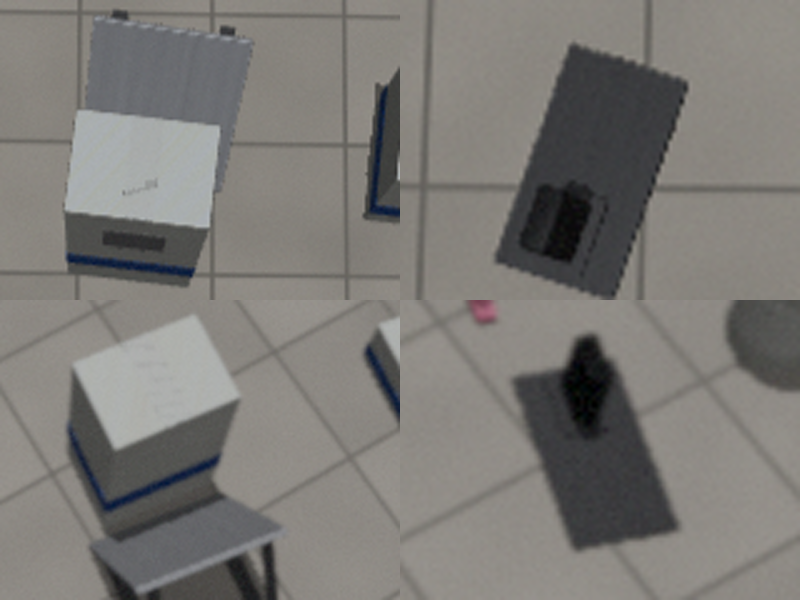

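The crop confirms it: the dark plate with the black grip (blade front toward top (187,190), grip at (168,230)), and the tall carton with its top corners at about (301,104), (358,110), (354,151), (296,143) in the top view.

```bash
python3 - <<'E'
from h import *
t=cv2.imread('pics/t1.png'); s=cv2.imread('pics/s1.png')
def comp(im,mask,u,v,rad=0):
    n,l,st,ce=cv2.connectedComponentsWithStats(mask.astype(np.uint8)); k=l[v,u]
    c=max(cv2.findContours((l==k).astype(np.uint8),cv2.RETR_EXTERNAL,cv2.CHAIN_APPROX_NONE)[0],key=cv2.contourArea)
    return c,st[k]
def quad(c,n,z):
    h=cv2.convexHull(c)
    for e in np.arange(1,15,.5):
        q=cv2.approxPolyDP(h,e,True)[:,0]
        if len(q)<=4: break
    return q,np.array([onz(n,*p,z) for p in q])
# plate
for n,im,uv in (('top',t,(180,205)),('scene',s,(437,215))):
    g=im.max(2); 
    c,st=comp(im,g<85,*uv); print(n,'plate',st); rc=cv2.boxPoints(cv2.minAreaRect(c)); P=np.array([onz(n,*p,.004) for p in rc])[:,:2]
    print(rc.round(1).tolist(),P.round(4).tolist(),P.mean(0).round(4))
    print([np.linalg.norm(P[i]-P[i-1]).round(4) for i in range(4)],[np.degrees(np.arctan2(*(P[i]-P[i-1])[::-1])).round(1) for i in range(4)])
    q,Q=quad(c,n,.004);print(q.tolist(),Q[:,:2].round(4).tolist())
for n,im,uv in (('top',t,(327,115)),('scene',s,(360,280))):
    g=im.min(2)
    for th in (150,165,180):
        c,st=comp(im,g>th,*uv);
        if st[4]>9000: continue
        q,Q=quad(c,n,.2); print(n,th,st[4],q.tolist(),Q[:,:2].round(4).tolist(),Q.mean(0).round(4)); 
        print([np.linalg.norm((Q[i]-Q[i-1])[:2]).round(4) for i in range(len(Q))],[np.degrees(np.arctan2(*(Q[i]-Q[i-1])[1::-1])).round(1) for i in range(len(Q))])
A=onz('top',308,66,.146);B=onz('top',371.2,76,.146);d=A-B
print('rest top',A,B,np.linalg.norm(d),np.degrees(np.arctan2(-d[0],d[1])))
gp=onz('top',168,222,.06); print('grip mask')
for n,im,uv in (('top',t,(170,228)),('scene',s,(432,190))):
    m=(im.max(2)<32); ys,xs=np.where(m[uv[1]-20:uv[1]+20,uv[0]-20:uv[0]+20]); print(n,len(xs),xs.min()+uv[0]-20,xs.max()+uv[0]-20,ys.min()+uv[1]-20,ys.max()+uv[1]-20)
E
```

```text
top plate [ 154  186   48   64 1800]
[[153.3000030517578, 239.8000030517578], [172.10000610351562, 184.8000030517578], [202.10000610351562, 195.10000610351562], [183.1999969482422, 250.0]] [[0.4296, 0.3579], [0.554, 0.3201], [0.5313, 0.2523], [0.4072, 0.2908]] [0.4805 0.3053]
[np.float64(0.0707), np.float64(0.13), np.float64(0.0714), np.float64(0.1299)] [np.float64(71.6), np.float64(-16.9), np.float64(-108.5), np.float64(162.8)]
[[173, 186], [201, 196], [182, 249], [154, 240]] [[0.5514, 0.318], [0.5293, 0.2547], [0.4095, 0.2936], [0.4291, 0.3563]]
scene plate [ 414  179   40   53 1209]
[[411.20001220703125, 186.10000610351562], [435.29998779296875, 177.0], [453.79998779296875, 226.3000030517578], [429.6000061035156, 235.39999389648438]] [[0.398, 0.2933], [0.4061, 0.3642], [0.5495, 0.3171], [0.5405, 0.25]] [0.4736 0.3062]
[np.float64(0.1489), np.float64(0.0714), np.float64(0.151), np.float64(0.0676)] [np.float64(163.1), np.float64(83.5), np.float64(-18.2), np.float64(-97.6)]
[[433, 179], [453, 226], [429, 231], [414, 190]] [[0.4082, 0.3554], [0.5478, 0.3161], [0.5296, 0.2559], [0.4117
[... 766 characters left out ...]
0.5822, -0.0687]] [ 0.6262 -0.0197  0.2   ]
[np.float64(0.1059), np.float64(0.0764), np.float64(0.1054), np.float64(0.0761)] [np.float64(83.4), np.float64(-5.6), np.float64(-96.7), np.float64(174.7)]
scene 165 1908 [[377, 257], [394, 288], [346, 307], [330, 275]] [[0.5962, 0.0352], [0.6694, 0.0273], [0.6562, -0.0746], [0.5831, -0.067]] [ 0.6262 -0.0198  0.2   ]
[np.float64(0.1031), np.float64(0.0736), np.float64(0.1028), np.float64(0.0735)] [np.float64(82.7), np.float64(-6.2), np.float64(-97.3), np.float64(174.0)]
rest top [0.77020425 0.01706061 0.146     ] [ 0.75122372 -0.11014182  0.146     ] 0.12861072991286351 -8.486782391399162
grip mask
top 150 160 177 222 239
scene 177 426 437 180 203
```

```bash
cat >> h.py <<'E'
from scipy.spatial.transform import Rotation as Ro
def goto(x,y,z,yaw):
    s=r.observe(); p=np.array(s['tcp_pos']); R=Ro.from_euler('xyz',s['orientation']); a=np.radians(yaw); b=None
    for sg in (1,-1):
        X=np.array([0,0,-1.]); Z=sg*np.array([-np.sin(a),np.cos(a),0]); Y=np.cross(Z,X)
        v=(Ro.from_matrix(np.c_[X,Y,Z])*R.inv()).as_rotvec(degrees=True)
        if b is None or np.linalg.norm(v)<np.linalg.norm(b): b=v
    print('t',s['clock'],'pos',p.round(4),'shift cm',((np.array([x,y,z])-p)*100).round(2),'rot deg',b.round(1),'F',s['wrist_force'].round(1),'gap',round(s['finger_gap'],3),'j',s['joints'].round(2))
E
python3 -c "
from h import *
goto(.545,-.010,.17,-6.5)"
```

```text
t 0.1 pos [0.1528 0.5279 0.2302] shift cm [ 39.22 -53.79  -6.02] rot deg [ 0.1 -0.   9.6] F [-0.1  0.7  0.3] gap 1.002 j [ 1.19  0.09  1.37  0.    1.68 -0.1 ]
```

servo_tool:
  moves:
    - {"tx": 3.5,"ty": -4.8,"rz": 1.2,"grip": 0}
    - {"tx": 3.5,"ty": -4.8,"rz": 1.2,"grip": 0}
    - {"tx": 3.5,"ty": -4.8,"rz": 1.2,"grip": 0}
    - {"tx": 3.5,"ty": -4.8,"rz": 1.2,"grip": 0}
    - {"tx": 3.5,"ty": -4.8,"rz": 1.2,"grip": 0}
    - {"tx": 3.5,"ty": -4.8,"rz": 1.2,"grip": 0}
    - {"tx": 3.5,"ty": -4.8,"rz": 1.2,"grip": 0}
    - {"tx": 3.5,"ty": -4.8,"rz": 1.2,"grip": 0}

```text
invalid input at $.moves[0]: expected keys tx, ty, tz, rx, ry, rz, grip
```

```bash
python3 -c "
from h import *
goto(.545,-.010,.17,-6.5)"
```

```text
t 0.1 pos [0.1528 0.5279 0.2302] shift cm [ 39.22 -53.79  -6.02] rot deg [ 0.1 -0.   9.6] F [-0.1  0.7  0.3] gap 1.002 j [ 1.19  0.09  1.37  0.    1.68 -0.1 ]
```

servo_tool:
  moves:
    - {"tx": 3.5,"ty": -4.8,"tz": 0,"rx": 0,"ry": 0,"rz": 1.2,"grip": 0}
    - {"tx": 3.5,"ty": -4.8,"tz": 0,"rx": 0,"ry": 0,"rz": 1.2,"grip": 0}
    - {"tx": 3.5,"ty": -4.8,"tz": 0,"rx": 0,"ry": 0,"rz": 1.2,"grip": 0}
    - {"tx": 3.5,"ty": -4.8,"tz": 0,"rx": 0,"ry": 0,"rz": 1.2,"grip": 0}
    - {"tx": 3.5,"ty": -4.8,"tz": 0,"rx": 0,"ry": 0,"rz": 1.2,"grip": 0}
    - {"tx": 3.5,"ty": -4.8,"tz": 0,"rx": 0,"ry": 0,"rz": 1.2,"grip": 0}
    - {"tx": 3.5,"ty": -4.8,"tz": 0,"rx": 0,"ry": 0,"rz": 1.2,"grip": 0}
    - {"tx": 3.5,"ty": -4.8,"tz": 0,"rx": 0,"ry": 0,"rz": 1.2,"grip": 0}

```text
clock: 1.1
tcp_pos: [0.4352, 0.1333, 0.225]
orientation: [2.79, 1.564, -2.021]
wrist_force: [0.3, 1.1, -0.9]
finger_gap: -0.002
```

```bash
python3 -c "
from h import *
goto(.545,-.010,.17,-6.5)"
```

```text
t 1.1 pos [0.4352 0.1333 0.225 ] shift cm [ 10.98 -14.33  -5.5 ] rot deg [ 0.4 -0.2 -0.9] F [ 0.3  1.1 -0.9] gap -0.002 j [ 0.18 -0.12  1.59 -0.01  1.68 -1.3 ]
```

servo_tool:
  moves:
    - {"tx": 2.7,"ty": -3.6,"tz": -1.4,"rx": 0,"ry": 0,"rz": 0,"grip": 0}
    - {"tx": 2.7,"ty": -3.6,"tz": -1.4,"rx": 0,"ry": 0,"rz": 0,"grip": 0}
    - {"tx": 2.7,"ty": -3.6,"tz": -1.4,"rx": 0,"ry": 0,"rz": -0.9,"grip": 0}
    - {"tx": 2.5,"ty": -3.4,"tz": -1.3,"rx": 0.4,"ry": -0.2,"rz": 0,"grip": 0}
    - {"tx": 0,"ty": 0,"tz": 0,"rx": 0,"ry": 0,"rz": 0,"grip": 0}

```text
clock: 1.72
tcp_pos: [0.5443, -0.0177, 0.1652]
orientation: [1.142, 1.567, 2.591]
wrist_force: [-0.2, -0.6, -0.1]
finger_gap: -0.002
```

```bash
python3 -c "
from h import *
goto(.545,-.010,.17,-6.5)"
```

```text
t 1.725 pos [ 0.5443 -0.0177  0.1652] shift cm [0.07 0.77 0.48] rot deg [-0.1 -0.2  0.5] F [-0.2 -0.6 -0.1] gap -0.002 j [-0.14  0.1   1.49  0.    1.56 -1.59]
```

servo_tool:
  moves:
    - {"tx": 0,"ty": 0.8,"tz": 0.5,"rx": 0,"ry": 0,"rz": 0.5,"grip": 0}
    - {"tx": 1.0,"ty": -0.1,"tz": 0,"rx": 0,"ry": 0,"rz": 0,"grip": 0}
    - {"tx": 1.0,"ty": -0.1,"tz": 0,"rx": 0,"ry": 0,"rz": 0,"grip": 0}
    - {"tx": 0.8,"ty": -0.1,"tz": 0,"rx": 0,"ry": 0,"rz": 0,"grip": 0}
    - {"tx": 0.8,"ty": -0.1,"tz": 0,"rx": 0,"ry": 0,"rz": 0,"grip": 0}
    - {"tx": 0.8,"ty": -0.1,"tz": 0,"rx": 0,"ry": 0,"rz": 0,"grip": 0}
    - {"tx": 0.8,"ty": -0.1,"tz": 0,"rx": 0,"ry": 0,"rz": 0,"grip": 0}

```text
clock: 2.6
tcp_pos: [0.5981, -0.0119, 0.1727]
orientation: [0.951, 1.566, 2.414]
wrist_force: [-1.0, 0.9, 1.7]
finger_gap: 0.004
```

```bash
python3 -c "
from h import *
goto(.645,-.021,.17,-6.5); snap('scene','s2.png'); s=r.observe(); print(s['wrist_force'],s['tcp_pos'])"
```

```text
t 2.6 pos [ 0.5981 -0.0119  0.1727] shift cm [ 4.69 -0.91 -0.27] rot deg [-0.2 -0.2 -0.3] F [-1.   0.9  1.7] gap 0.004 j [-0.12  0.21  1.34  0.    1.59 -1.58]
[ 1.26763719 -0.81952339 -0.21095741] [ 0.59914729 -0.01212596  0.17250138]
```

View pics/s2.png

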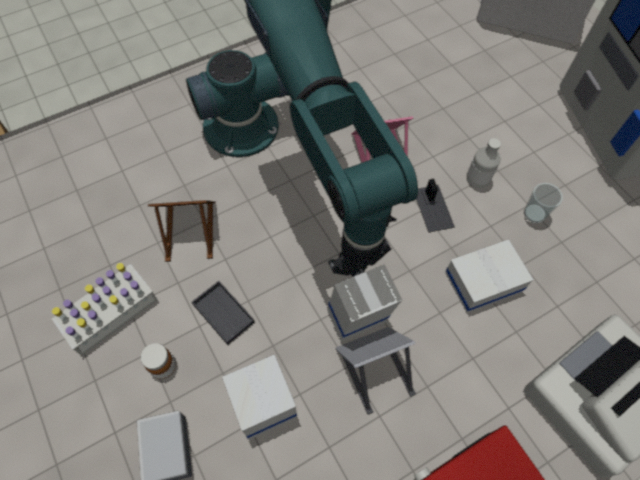

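The carton top (now around (365,298)) has started to shift back under the closed fingers at (357,265). Continuing the push.

servo_tool:
  moves:
    - {"tx": 0.8,"ty": -0.2,"tz": 0,"rx": 0,"ry": 0,"rz": 0,"grip": 0}
    - {"tx": 0.8,"ty": -0.2,"tz": 0,"rx": 0,"ry": 0,"rz": 0,"grip": 0}
    - {"tx": 0.8,"ty": -0.1,"tz": 0,"rx": 0,"ry": 0,"rz": 0,"grip": 0}
    - {"tx": 0.8,"ty": -0.1,"tz": 0,"rx": 0,"ry": 0,"rz": 0,"grip": 0}
    - {"tx": 0.6,"ty": -0.1,"tz": 0,"rx": 0,"ry": 0,"rz": 0,"grip": 0}
    - {"tx": 0.6,"ty": -0.1,"tz": 0,"rx": 0,"ry": 0,"rz": 0,"grip": 0}

```text
clock: 3.4
tcp_pos: [0.6469, -0.0211, 0.1718]
orientation: [0.305, 1.568, 1.767]
wrist_force: [-0.0, 0.4, 0.5]
finger_gap: 0.005
```

```bash
python3 -c "
from h import *
goto(.645,-.021,.17,-6.5); a=snap('scene','s3.png'); b=snap('top','t3.png')
f=lambda im,x,y:cv2.resize(im[y:y+150,x:x+100],(400,600),interpolation=cv2.INTER_CUBIC)
cv2.imwrite('pics/c3.png',np.hstack([f(a,320,240),f(b,285,50)])[:,:,::-1])"
```

```text
t 3.4 pos [ 0.6469 -0.0211  0.1718] shift cm [-0.19  0.01 -0.18] rot deg [-0.2 -0.  -0.3] F [-0.   0.4  0.5] gap 0.005 j [-0.12  0.32  1.21  0.    1.61 -1.58]
```

View pics/c3.png

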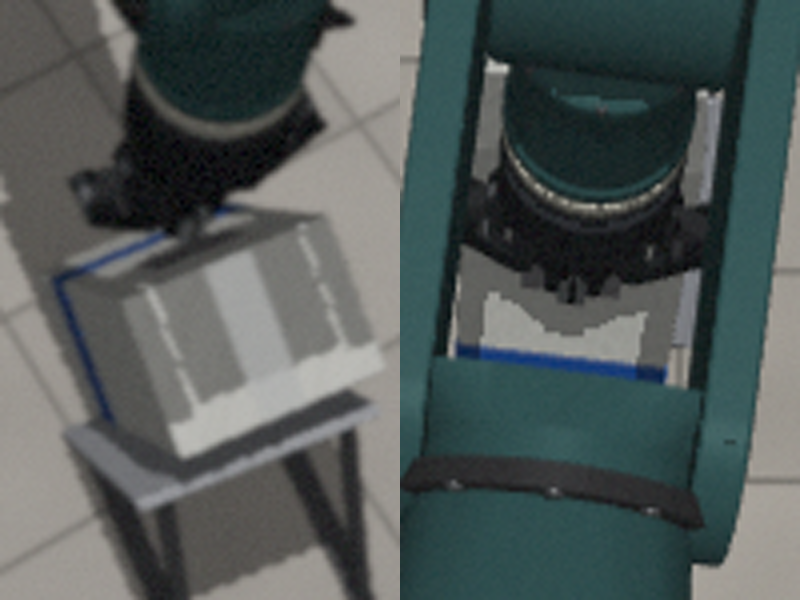

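The carton is clearly tipped, with its top face lower-rear edge at crop-left (185,460) over the rest. One more small push makes sure it is past balance, then I'll back off.

servo_tool:
  moves:
    - {"tx": 0.6,"ty": -0.1,"tz": 0,"rx": 0,"ry": 0,"rz": 0,"grip": 0}
    - {"tx": 0.6,"ty": -0.1,"tz": 0,"rx": 0,"ry": 0,"rz": 0,"grip": 0}
    - {"tx": 0,"ty": 0,"tz": 0,"rx": 0,"ry": 0,"rz": 0,"grip": 0}
    - {"tx": 0,"ty": 0,"tz": 0,"rx": 0,"ry": 0,"rz": 0,"grip": 0}

```text
clock: 4.0
tcp_pos: [0.6596, -0.0232, 0.1717]
orientation: [0.397, 1.568, 1.859]
wrist_force: [-0.8, -0.7, -0.3]
finger_gap: 0.001
```

servo_tool:
  moves:
    - {"tx": -1,"ty": 0,"tz": 0,"rx": 0,"ry": 0,"rz": 0,"grip": 0}
    - {"tx": -3,"ty": 0.4,"tz": 0,"rx": 0,"ry": 0,"rz": 0,"grip": 0}
    - {"tx": -5,"ty": 2,"tz": 0,"rx": 0,"ry": 0,"rz": 0,"grip": 0.5}
    - {"tx": -4,"ty": 4,"tz": 0,"rx": 0,"ry": 0,"rz": 0,"grip": 0.8}
    - {"tx": -3,"ty": 5,"tz": 0,"rx": 0,"ry": 0,"rz": 0,"grip": 0.8}
    - {"tx": -1,"ty": 6,"tz": 0,"rx": 0,"ry": 0,"rz": -3,"grip": 0.8}
    - {"tx": -1,"ty": 6,"tz": 0,"rx": 0,"ry": 0,"rz": -3,"grip": 0.8}
    - {"tx": 0,"ty": 0,"tz": 0,"rx": 0,"ry": 0,"rz": 0,"grip": 0.8}

```text
clock: 5.0
tcp_pos: [0.4678, 0.2152, 0.1722]
orientation: [-0.14, 1.566, 1.211]
wrist_force: [-0.0, -1.5, 0.0]
finger_gap: 0.796
```

```bash
python3 -c "
from h import *
goto(.4467,.3155,.10,-17); a=snap('scene','s4.png'); b=snap('top','t4.png')
f=lambda im,x,y:cv2.resize(im[y:y+150,x:x+100],(400,600),interpolation=cv2.INTER_CUBIC)
cv2.imwrite('pics/c4.png',np.hstack([f(a,320,240),f(b,285,50)])[:,:,::-1])"
```

```text
t 5.0 pos [0.4678 0.2152 0.1722] shift cm [-2.11 10.03 -7.22] rot deg [-0.2  0.1 -4.4] F [-0.  -1.5  0. ] gap 0.796 j [ 0.32  0.03  1.55  0.    1.56 -1.03]
```

View pics/c4.png

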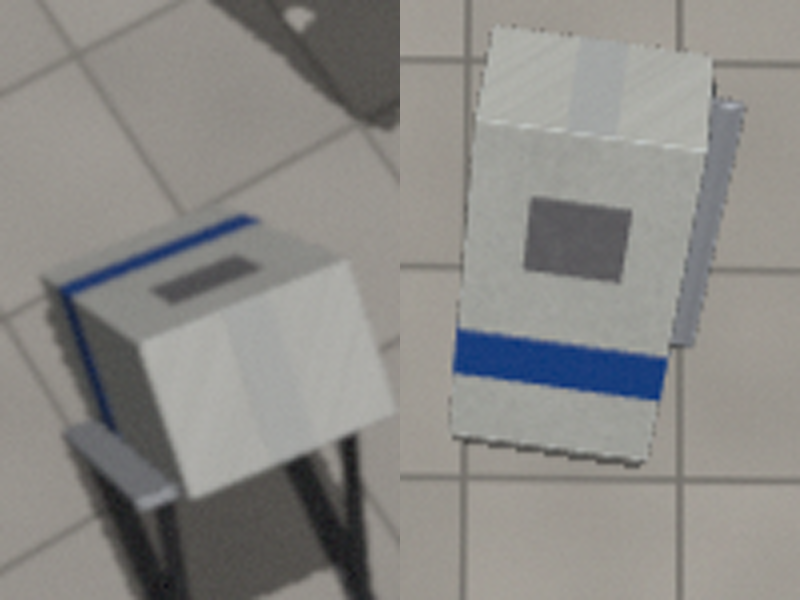

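The carton leans on the rest. In the top view its raised front edge runs from (298,159.5) to (345.5,166.3). The front-top edge runs from (304.5,80.5) to (361.3,88).

```bash
python3 -c "
from h import *
for z,a,b in ((.042,(298,159.5),(345.5,166.3)),(.212,(304.5,80.5),(361.3,88))):
    A=onz('top',*a,z);B=onz('top',*b,z);d=A-B;print(A.round(4),B.round(4),((A+B)/2).round(4),np.linalg.norm(d),np.degrees(np.arctan2(-d[0],d[1])))
b=cv2.imread('pics/t4.png'); m=(b[:,:,0]>90)&(b[:,:,2].astype(int)<60)&(b[:,:,0]>b[:,:,2]+50.)
c=max([c for c in cv2.findContours(m.astype(np.uint8),0,1)[0] if 285<c[:,0,0].mean()<365],key=cv2.contourArea);print(cv2.boxPoints(cv2.minAreaRect(c)))
"
```

```text
[0.6055 0.0369 0.042 ] [ 0.5914 -0.0673  0.042 ] [ 0.5984 -0.0152  0.042 ] 0.10516162893826403 -7.660103938918791
[0.7117 0.0236 0.212 ] [ 0.6988 -0.0825  0.212 ] [ 0.7053 -0.0294  0.212 ] 0.10687899671978374 -6.973343294559838
[[297.68384 142.54259]
 [299.0747  132.45857]
 [351.1867  139.64644]
 [349.79584 149.73045]]
```

servo_tool:
  moves:
    - {"tx": -0.7,"ty": 3.4,"tz": -2.4,"rx": 0,"ry": 0,"rz": -1.5,"grip": 0.8}
    - {"tx": -0.7,"ty": 3.4,"tz": -2.4,"rx": 0,"ry": 0,"rz": -1.5,"grip": 0.8}
    - {"tx": -0.7,"ty": 3.2,"tz": -2.4,"rx": 0,"ry": 0,"rz": -1.4,"grip": 0.8}
    - {"tx": 0,"ty": 0,"tz": 0,"rx": 0,"ry": 0,"rz": 0,"grip": 0.8}

```text
clock: 5.6
tcp_pos: [0.4508, 0.3066, 0.0992]
orientation: [-1.411, 1.565, -0.154]
wrist_force: [0.1, -0.9, -0.2]
finger_gap: 0.802
```

```bash
python3 -c "
from h import *
goto(.4467,.3155,.017,-17); snap('wrist','w1.png')"
```

```text
t 5.6 pos [0.4508 0.3066 0.0992] shift cm [-0.41  0.89 -8.22] rot deg [0.1 0.3 1. ] F [ 0.1 -0.9 -0.2] gap 0.802 j [ 0.5   0.14  1.58 -0.    1.42 -0.76]
```

View pics/w1.png

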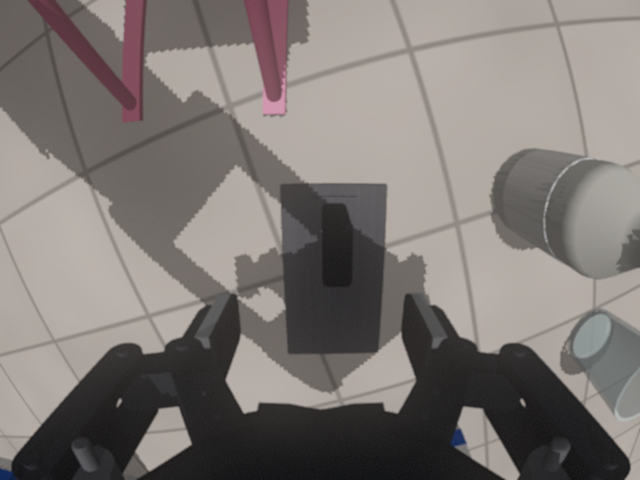

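The wrist view shows the plate and grip (337,245) a little right of the jaw middle (322), matching the 9 mm y offset still to go. The axes are aligned. Descending to grip.

servo_tool:
  moves:
    - {"tx": -0.4,"ty": 0.9,"tz": 0,"rx": 0,"ry": 0.3,"rz": 1.0,"grip": 0.8}
    - {"tx": 0,"ty": 0,"tz": -3,"rx": 0,"ry": 0,"rz": 0,"grip": 0.8}
    - {"tx": 0,"ty": 0,"tz": -3,"rx": 0,"ry": 0,"rz": 0,"grip": 0.8}
    - {"tx": 0,"ty": 0,"tz": -1.8,"rx": 0,"ry": 0,"rz": 0,"grip": 0.8}
    - {"tx": 0,"ty": 0,"tz": 0,"rx": 0,"ry": 0,"rz": 0,"grip": 0.8}

```text
clock: 6.28
tcp_pos: [0.454, 0.3124, 0.0277]
orientation: [-0.959, 1.556, 0.309]
wrist_force: [0.2, 0.0, 1.1]
finger_gap: 0.8
```

```bash
python3 -c "
from h import *
goto(.4467,.3155,.017,-17)"
```

```text
t 6.275 pos [0.454  0.3124 0.0277] shift cm [-0.73  0.31 -1.07] rot deg [-0.3  0.8  0.4] F [0.2 0.  1.1] gap 0.8 j [ 0.5   0.21  1.65 -0.    1.27 -0.77]
```

servo_tool:
  moves:
    - {"tx": -0.7,"ty": 0.3,"tz": -0.5,"rx": -0.3,"ry": 0.8,"rz": 0.4,"grip": 0.8}
    - {"tx": 0,"ty": 0,"tz": -0.5,"rx": 0,"ry": 0,"rz": 0,"grip": 0.8}
    - {"tx": 0,"ty": 0,"tz": 0,"rx": 0,"ry": 0,"rz": 0,"grip": 0.8}

```text
clock: 6.65
tcp_pos: [0.4486, 0.3166, 0.0204]
orientation: [-0.863, 1.566, 0.412]
wrist_force: [0.7, -0.4, 0.1]
finger_gap: 0.803
```

```bash
python3 -c "
from h import *
goto(.4467,.3155,.017,-17)"
```

```text
t 6.65 pos [0.4486 0.3166 0.0204] shift cm [-0.19 -0.11 -0.34] rot deg [-0.1  0.3 -0.1] F [ 0.7 -0.4  0.1] gap 0.803 j [ 0.51  0.22  1.65 -0.    1.26 -0.76]
```

servo_tool:
  moves:
    - {"tx": -0.2,"ty": 0,"tz": -0.3,"rx": 0,"ry": 0.3,"rz": 0,"grip": 0.8}
    - {"tx": 0,"ty": 0,"tz": 0,"rx": 0,"ry": 0,"rz": 0,"grip": 0.3}
    - {"tx": 0,"ty": 0,"tz": 0,"rx": 0,"ry": 0,"rz": 0,"grip": 0}
    - {"tx": 0,"ty": 0,"tz": 0,"rx": 0,"ry": 0,"rz": 0,"grip": 0}
    - {"tx": 0,"ty": 0,"tz": 0,"rx": 0,"ry": 0,"rz": 0,"grip": 0}
    - {"tx": 0,"ty": 0,"tz": 0,"rx": 0,"ry": 0,"rz": 0,"grip": 0}

```text
clock: 7.4
tcp_pos: [0.4471, 0.3171, 0.0182]
orientation: [0.119, 1.568, 1.395]
wrist_force: [-0.2, -0.2, 0.4]
finger_gap: 0.177
```

```bash
python3 -c "
from h import *
goto(.4485,.022,.06,-7.3)"
```

```text
t 7.4 pos [0.4471 0.3171 0.0182] shift cm [  0.14 -29.51   4.18] rot deg [-0.2  0.   9.6] F [-0.2 -0.2  0.4] gap 0.177 j [ 0.51  0.22  1.66  0.    1.26 -0.76]
```

servo_tool:
  moves:
    - {"tx": 0,"ty": 0,"tz": 3,"rx": 0,"ry": 0,"rz": 0,"grip": 0}
    - {"tx": 0,"ty": -5,"tz": 0,"rx": 0,"ry": 0,"rz": 1.6,"grip": 0}
    - {"tx": 0,"ty": -5,"tz": 0,"rx": 0,"ry": 0,"rz": 1.6,"grip": 0}
    - {"tx": 0,"ty": -5,"tz": 0,"rx": 0,"ry": 0,"rz": 1.6,"grip": 0}
    - {"tx": 0,"ty": -5,"tz": 0,"rx": 0,"ry": 0,"rz": 1.6,"grip": 0}
    - {"tx": 0,"ty": -5,"tz": 0,"rx": 0,"ry": 0,"rz": 1.6,"grip": 0}
    - {"tx": 0,"ty": -4,"tz": 0,"rx": 0,"ry": 0,"rz": 1.6,"grip": 0}
    - {"tx": 0,"ty": 0,"tz": 0,"rx": 0,"ry": 0,"rz": 0,"grip": 0}

```text
clock: 8.4
tcp_pos: [0.4429, 0.0184, 0.0455]
orientation: [1.739, 1.566, -3.093]
wrist_force: [-1.1, 0.6, -1.7]
finger_gap: 0.176
```

```bash
python3 -c "
from h import *
goto(.449,.004,.029,-7.3)"
```

```text
t 8.4 pos [0.4429 0.0184 0.0455] shift cm [ 0.61 -1.44 -1.65] rot deg [ 0.  -0.3 -0.5] F [-1.1  0.6 -1.7] gap 0.176 j [-0.09 -0.03  1.87 -0.    1.3  -1.54]
```

servo_tool:
  moves:
    - {"tx": 0.6,"ty": -1.4,"tz": -1.6,"rx": 0,"ry": -0.3,"rz": -0.5,"grip": 0}
    - {"tx": 0,"ty": 0,"tz": 0,"rx": 0,"ry": 0,"rz": 0,"grip": 0}
    - {"tx": 0,"ty": 0,"tz": 0,"rx": 0,"ry": 0,"rz": 0,"grip": 0}

```text
clock: 8.78
tcp_pos: [0.4483, 0.0059, 0.0289]
orientation: [0.673, 1.568, 2.115]
wrist_force: [0.4, 0.5, -2.1]
finger_gap: 0.18
```

```bash
python3 -c "
from h import *
goto(.449,.004,.029,-7.3); snap('wrist','w2.png');snap('top','t5.png');a=snap('scene','s5.png')
w=cv2.imread('pics/w2.png'); cv2.imwrite('pics/c5.png',np.hstack([cv2.resize(w,(400,300)),cv2.resize(a[180:360,280:520],(400,300))[:,:,::-1]]))"
```

```text
t 8.775 pos [0.4483 0.0059 0.0289] shift cm [ 0.07 -0.19  0.01] rot deg [-0.1 -0.1  0.1] F [ 0.4  0.5 -2.1] gap 0.18 j [-0.11 -0.    1.88  0.    1.26 -1.56]
```

View pics/c5.png

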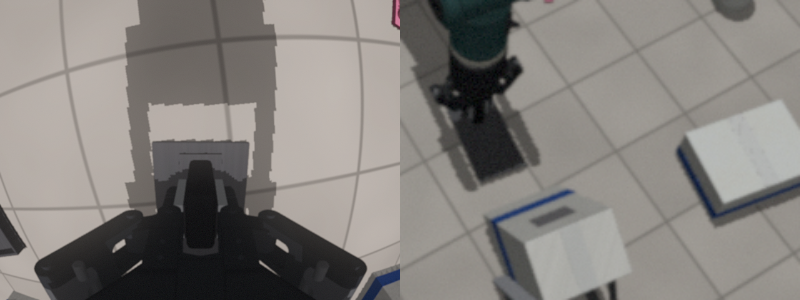

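The plate is held level and square in the jaws. In the scene view its front edge runs between about (328,290) and (355,279). Checking that against the expected tip.

```bash
python3 -c "
from h import *
im=cv2.imread('pics/s5.png'); m=(im.max(2)<75).astype(np.uint8); m[:262]=0; m[296:]=0; m[:,:310]=0; m[:,362:]=0
c=max(cv2.findContours(m,0,1)[0],key=cv2.contourArea); h=cv2.convexHull(c)
q=cv2.approxPolyDP(h,2,True)[:,0]; print(q.tolist()); [print(p,onz('scene',*p,.014).round(4)) for p in q]
print(proj('scene',[[.5475+.0045,-.0068+.0347,.014],[.5475-.0045,-.0068-.0347,.014]]))
"
```

```text
[[355, 279], [329, 289], [310, 268], [314, 262], [346, 262]]
[355 279] [0.5517 0.0255 0.014 ]
[329 289] [ 0.5432 -0.0401  0.014 ]
[310 268] [ 0.4746 -0.0518  0.014 ]
[314 262] [ 0.4657 -0.0358  0.014 ]
[346 262] [0.5036 0.0303 0.014 ]
[[355.91026642 278.62617409]
 [328.4551887  289.21556262]]
```

The tip matches to about 1 mm. Inserting.

servo_tool:
  moves:
    - {"tx": 1.5,"ty": -0.3,"tz": 0,"rx": 0,"ry": 0,"rz": 0,"grip": 0}
    - {"tx": 1.5,"ty": -0.3,"tz": 0,"rx": 0,"ry": 0,"rz": 0,"grip": 0}
    - {"tx": 1.5,"ty": -0.2,"tz": 0,"rx": 0,"ry": 0,"rz": 0,"grip": 0}
    - {"tx": 1.5,"ty": -0.2,"tz": 0,"rx": 0,"ry": 0,"rz": 0,"grip": 0}
    - {"tx": 1.5,"ty": -0.2,"tz": 0,"rx": 0,"ry": 0,"rz": 0,"grip": 0}
    - {"tx": 1.3,"ty": -0.2,"tz": 0,"rx": 0,"ry": 0,"rz": 0,"grip": 0}
    - {"tx": 0,"ty": 0,"tz": 0,"rx": 0,"ry": 0,"rz": 0,"grip": 0}

```text
clock: 9.8
tcp_pos: [0.5453, -0.0088, 0.0292]
orientation: [-0.647, 1.569, 0.797]
wrist_force: [-0.9, -0.3, -2.8]
finger_gap: 0.181
```

```bash
python3 -c "
from h import *
goto(.5385,-.0075,.0185,-7.3)"
```

```text
t 9.8 pos [ 0.5453 -0.0088  0.0292] shift cm [-0.68  0.13 -1.07] rot deg [-0.1  0.1 -0. ] F [-0.9 -0.3 -2.8] gap 0.181 j [-0.12  0.2   1.65  0.    1.28 -1.57]
```

servo_tool:
  moves:
    - {"tx": -0.6,"ty": 0.1,"tz": 0,"rx": 0,"ry": 0,"rz": 0,"grip": 0}
    - {"tx": 0,"ty": 0,"tz": -0.5,"rx": 0,"ry": 0,"rz": 0,"grip": 0}
    - {"tx": 0,"ty": 0,"tz": -0.4,"rx": 0,"ry": 0,"rz": 0,"grip": 0}
    - {"tx": 0,"ty": 0,"tz": 0,"rx": 0,"ry": 0,"rz": 0,"grip": 0}

```text
clock: 10.3
tcp_pos: [0.5384, -0.0077, 0.0199]
orientation: [-0.904, 1.568, 0.54]
wrist_force: [-0.6, -0.0, -1.3]
finger_gap: 0.177
```

```bash
python3 -c "
from h import *
goto(.5385,-.0075,.0182,-7.3)"
```

```text
t 10.3 pos [ 0.5384 -0.0077  0.0199] shift cm [ 0.01  0.02 -0.17] rot deg [-0.1  0.1 -0. ] F [-0.6 -0.  -1.3] gap 0.177 j [-0.12  0.2   1.68  0.    1.26 -1.56]
```

servo_tool:
  moves:
    - {"tx": 0,"ty": 0,"tz": -0.2,"rx": 0,"ry": 0,"rz": 0,"grip": 0}
    - {"tx": 0,"ty": 0,"tz": 0,"rx": 0,"ry": 0,"rz": 0,"grip": 0}
    - {"tx": 0,"ty": 0,"tz": 0,"rx": 0,"ry": 0,"rz": 0,"grip": 0.35}
    - {"tx": 0,"ty": 0,"tz": 0,"rx": 0,"ry": 0,"rz": 0,"grip": 0.7}
    - {"tx": 0,"ty": 0,"tz": 0,"rx": 0,"ry": 0,"rz": 0,"grip": 0.7}
    - {"tx": 0,"ty": 0,"tz": 2,"rx": 0,"ry": 0,"rz": 0,"grip": 0.7}
    - {"tx": 0,"ty": 0,"tz": 4,"rx": 0,"ry": 0,"rz": 0,"grip": 0.7}
    - {"tx": 0,"ty": 0,"tz": 4,"rx": 0,"ry": 0,"rz": 0,"grip": 0.7}

```text
clock: 11.3
tcp_pos: [0.5367, -0.0075, 0.1176]
orientation: [1.067, 1.567, 2.511]
wrist_force: [0.5, -0.8, 0.4]
finger_gap: 0.702
```

servo_tool:
  moves:
    - {"tx": -5,"ty": 0,"tz": 2,"rx": 0,"ry": 0,"rz": 0,"grip": 0.7}
    - {"tx": -4,"ty": 4,"tz": 2,"rx": 0,"ry": 0,"rz": 0,"grip": 0.7}
    - {"tx": -2,"ty": 5,"tz": 0,"rx": 0,"ry": 0,"rz": 0,"grip": 0.7}
    - {"tx": 0,"ty": 6,"tz": 0,"rx": 0,"ry": 0,"rz": 0,"grip": 0.7}
    - {"tx": 0,"ty": 6,"tz": 0,"rx": 0,"ry": 0,"rz": 0,"grip": 0.7}
    - {"tx": 0,"ty": 5,"tz": 0,"rx": 0,"ry": 0,"rz": 0,"grip": 0.7}
    - {"tx": 0,"ty": 0,"tz": 0,"rx": 0,"ry": 0,"rz": 0,"grip": 0.7}

```text
clock: 12.18
tcp_pos: [0.4267, 0.2588, 0.1665]
orientation: [-1.212, 1.555, 0.228]
wrist_force: [0.2, -0.9, 0.2]
finger_gap: 0.704
```

```bash
python3 -c "
from h import *
goto(.5385,-.0075,.0182,-7.3); a=snap('scene','s6.png'); b=snap('top','t6.png')
f=lambda im,x,y:cv2.resize(im[y:y+180,x:x+120],(400,600),interpolation=cv2.INTER_CUBIC)
cv2.imwrite('pics/c6.png',np.hstack([f(a,310,230),f(b,275,55)])[:,:,::-1])
print(proj('top',[[.6055,.0369,.042],[.5914,-.0673,.042],[.509,-.004,.004],[.513,.031,.004],[.504,-.039,.004]]))"
```

```text
t 12.175 pos [0.4267 0.2588 0.1665] shift cm [ 11.18 -26.63 -14.83] rot deg [-0.2  0.9  0.2] F [ 0.2 -0.9  0.2] gap 0.704 j [ 0.43 -0.02  1.61 -0.    1.54 -1.01]
[[298.0177952  159.47950265]
 [345.50697572 166.31629779]
 [315.99234826 206.01212998]
 [300.46753156 204.10679066]
 [331.50964518 208.35627464]]
```

View pics/c6.png

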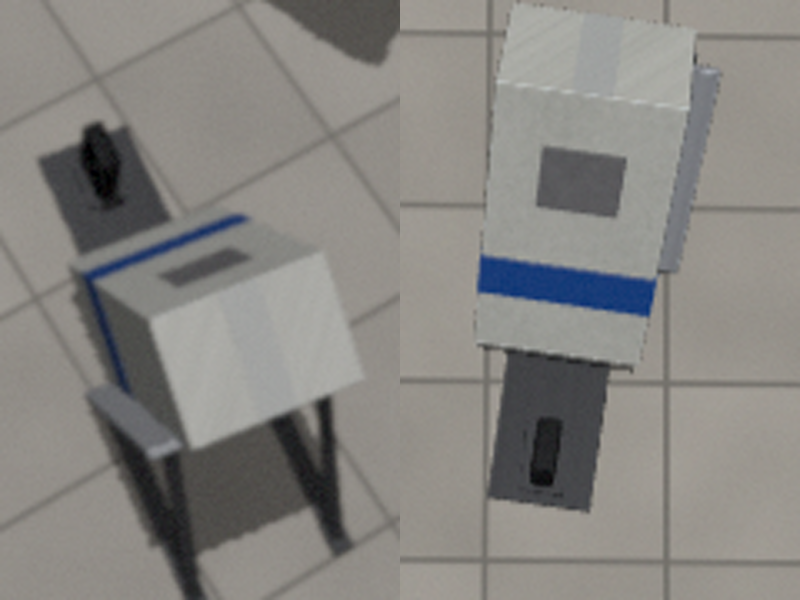

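The final picture shows the carton still leaning, with its raised edge in the top view unchanged at (298,159) to (345,166). The plate lies flat and centred beneath it, its rear corners at (301.4,204.1) and (332,208.6), within 1 px of plan. The arm is clear.

```bash
python3 -c "
from h import *
print(ticket.finish_job())"
```

```text
the job is handed in; nothing more can be done
None
```

The job is handed in at about 12.3 s on the robot clock, well under the 58 s limit; no verdict was reported.

**What I did:** I tipped the carton with closed fingers high on its front until it leaned on the rest. I then took the carrier plate by its grip, slid the blade about 4 cm under the raised front edge, lowered it, let go and moved clear.

**Last checks:**
- **Carton:** it leans on the rest, and its raised edge stayed in the same place (within about 1 px) before and after the plate went in. I did not measure the lean angle itself, only saw it in the pictures.
- **Plate:** it is centred within a few mm of the carton's middle and aligned within about 1°. Its rear corners are within 1 px of where I planned them. The hidden front edge is worked out from the plate's known length, not seen.
- **Robot:** the gripper is open and away from everything.

**One deviation:** the insertion overshot by about 7 mm. I saw no contact force, and I corrected it before lowering the plate.

No check failed or disagreed.

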